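Square the coin tray on the photographing board and clamp it

TASK

On the black photographing board, turn the coin tray in place by pushing its near-right corner, with its left edge kept against the peg at the opposite corner, until its whole far edge is pressed home flush against the fence bar, with about 10 N. Then slide the clamp jaw up until it too bears firmly on the tray, and let go, leaving the tray square to the fence and held between jaw and peg. Never press the tray with more than 15 N, do not lift it, and leave everything else where it is.

Things in the scene. Friction and masses are not known exactly. Their poses are not given: they have to be found in the camera images.
- fixture: black board fixed to the table, 12 mm thick, carrying fence, peg and jaw, turned as one. Its axes (used below): +x = 'far', to the fence; +y = 'left', to the peg; z up. Origin on the table surface; from it the board reaches 125 mm near, 95 far, 110 left, 165 right. The squared, seated tray's centre ends 0 mm left, -7 to +13 mm far of it.
- fence: fixed feet of the fence, at the board's far side, with fixture axes. They carry an aluminium bar 122 mm long (left-right), 14 thick, 20 high, clamped rigidly somewhere along the feet: its near face is 0 to 20 mm far of this origin. Where is NOT in the readings: look or feel. Origin at board level, 48 mm far of the fixture's origin.
- peg_top (a point): top centre of the fixed steel peg, 12 mm across, 26 mm high above the board; 35 mm far and 61 mm left of the fixture's origin. Rigid.
- tray: loose square aluminium coin tray, 110 x 110 x 14 mm, 0.4-0.65 kg, its coins fixed. Starts turned clockwise 0.2 to 0.42 rad (from above), left edge within 2 mm of the peg, and slides easily. Axes along its edges, the fixture's when square. Origin at underside height but OUTSIDE it, near the peg's axis: 6.5 mm left of its left edge, 9.5 mm short of its far edge.
- tray_mid (a point): centre of the tray, half-way up (7 mm above its underside); tray axes
- tray_far_left (a point): the tray's far-left corner (by the peg), half-way up
- tray_far_right (a point): the tray's far-right corner, half-way up. The near-right corner, diagonally opposite the peg, is 110 mm nearer along the tray's x.
- jaw: clamp jaw right of the tray, across from the peg: steel block 24 mm wide (far-near), 34 long, 16 high; black post 20 mm across, 30 mm taller, axis 19 mm right of the nose. Slides only left-right, 3 N friction, no spring; starts 26-38 mm off the squared tray. Origin: foot of its nose (left face), board level, 35 mm far of the fixture's origin.
- jaw_nose (a point): centre of the jaw's nose face, 8 mm above the board; it meets the squared, seated tray 55 mm right of the fixture's origin. The jaw's flat back face, where it can be pushed, is 34 mm right of this.
- coin_stack_a: bystander, to be left alone: stack of nine coins, 27 mm across, 20 mm high; origin at the centre of its underside
- coin_stack_b: bystander, to be left alone: stack of six coins, 24 mm across, 13 mm high; origin at the centre of its underside
- loupe: bystander, to be left alone: black eyepiece magnifier standing up, 38 mm across, 34 mm high; origin at the centre of its underside
- bangle: bystander, to be left alone: brass bangle lying flat, 68 mm across, 9 mm high; origin at the centre of its underside
- jar: bystander, to be left alone: small glass jar, 52 mm across, 60 mm high; origin at the centre of its underside
- carton: bystander, to be left alone: cardboard carton, 120 x 90 x 50 mm; origin at the centre of its underside
- caliper: bystander, to be left alone: steel caliper lying flat, 160 mm long, 10 mm high; origin at the centre of its underside
- peg: the peg itself: origin at the centre of its foot, at board level, 26 mm below point peg_top
Mind the look-alikes: they are no part of the job. Of the things that look like the tray, the middle-sized one is meant.

How it is judged:
On the way, in this order (a step that is already met when the one before it is completed fails the run):
1. the tray is turned square and pressed (6 to 15 N) flush against the fence, the jaw still drawn back (x of each of tray_far_left, tray_far_right in the frame of fence above -0.002 m and angle between the x axis of tray and the x axis of fixture, either way round below 0.025 rad and y of jaw_nose in the frame of fixture below -0.07 m and contact force between tray and fence above 6 N), for 0.2 s.
2. the jaw is slid up and bears on the tray (2 to 15 N) (contact force between jaw and tray above 2 N), for 0.2 s.
At the end, for the whole second after the job is handed in: Tray flat on the board and at rest, its far edge no nearer than the fence bar's nearest setting and square to the fence within 0.025 rad; its left edge within about 2.5 mm of the peg; the jaw's nose within 2 mm of the tray's right edge; nothing touched by the robot (x of each of tray_far_left, tray_far_right in the frame of fence above -0.002 m and angle between the x axis of tray and the x axis of fixture, either way round below 0.025 rad and y of tray_far_left in the frame of fixture above 0.0525 m and y of jaw_nose in the frame of fixture above -0.0575 m and y of jaw_nose in the frame of tray_mid above -0.057 m and linear speed of tray below 0.01 m/s and height (world z) of tray below 0.015 m and angle between tray's own z axis and vertical below 0.03 rad).
It fails at once if the tray is pressed against fence, peg or jaw, or by the robot, with more than 15 N (contact force between tray and fence above 15 N or contact force between tray and peg above 15 N or contact force between tray and jaw above 15 N or contact force between tray and the fingers above 15 N).
It fails at once if the tray is drawn sideways away from the peg by more than 12 mm instead of being turned in place (y of tray in the frame of peg below -0.012 m).
It fails at once if the tray is lifted or tipped (height (world z) of tray_mid above 0.03 m or angle between tray's own z axis and vertical above 0.1 rad).
It fails at once if a bystander is moved by more than 20 mm (distance of any of coin_stack_a, coin_stack_b, loupe, bangle, jar, carton, caliper from where it was at the start of the episode above 0.02 m).
It also fails if it takes over 72 s, if anything falls off the work surface, if the arm or the gripper's body presses on something with over 40 N, if the wrist force passes 120 N, or if a joint passes its speed limit or range.

ROBOT

A 6-joint arm with a two-finger parallel gripper is mounted at the origin on the work surface. World frame = base frame: x ahead of the robot, y to its left, z up, the work surface at z = 0. Lengths are in m, angles in rad, forces in N, time in s.
With the tool pointing down it reaches from about 0.375 to 0.975 m from the base axis. Payload 3.8 kg.
Tool frame: the origin (TCP) lies on the centre line of the jaws, within the pads' length; the fingertips stand 14 mm ahead of it and the grasp point (between the pads) lies 5 mm behind it; z points along the fingers, y is the line along which they close (so a half turn about z gives the same grasp; the last joint's range is limited). The gripper opens to 85 mm and grips with 20 to 120 N. Pads are 22 mm wide; open, the fingers measure 114 mm over their backs; the gripper's body (76 mm by 85 mm) begins 54 mm behind the grasp point. The pads swing forward as they close: fully open they stand 13 mm farther back than shut.
Start: joints at [1.302, 0.264, 1.604, -0, 1.274, -0.037], TCP at [0.155, 0.657, 0.245] pointing down, gripper open.
Joint ranges: [-2.63, 2.63], [-0.94, 2.18], [0.31, 2.57], [-1.31, 4.45], [0, 2.66], [-2.55, 2.55]. Speed limits (rad/s): [2.57, 2.57, 3.14, 3.14, 3.14, 3.14].

INTERFACE

Orientations are given as a rotation vector (axis times angle).
In Python, from workcell import bot, eyes, spot_in gives the robot as it stands.
- The arm moves only by the tool carry_out, never from a script. Its argument "series" is text: rows parted by semicolons, each of 4 numbers parted by spaces: the shift along the world's x, y, z in m, then the turn about the world's z in degrees. In form: tx ty tz roll; .... A call has 1 to 20 rows; each row shifts and turns the commanded pose from where the row before left it; what a row does not reach is not made up. A row lasts 1/8 s, in which the tool goes at most 62.5 mm and 10.7 degrees, less where a joint would pass 70% of its speed; a pose out of reach is approached as far as the arm can. A call is refused whole if a number of a shift passes 0.0625 or a number of a turn 10.7, either way. A call with a gripper value outside its range is refused whole. "jaw" is the gripper command: -1 is shut, 1 is fully open, values between are in proportion, set as the call begins (left out, the last holds). The fingers move at their own pace and stop on an object; "grip_force" is the grip in N (left out, the last holds). Time passes only in rows, so rows that do not move let the fingers close. It gives the time, the measured TCP pose, the force, the opening and the grip force at its end, in the units of the state.
- bot.read_state(): the state, without advancing time (a new reading comes with each control period).
- eyes.read_camera(name): name is "scene" or "top"; returns (picture, depth): 480x640x3 uint8, blue, green, red; 480x640 float32, m along the optical axis (not along the pixel's ray), 0 where there is no reading.
- eyes.get_calibration(name): a dict with "K" (3x3 intrinsics, pixels), "position" and "rotation" of the camera in the world. Camera axes: x right, y down, z forward; pixel columns grow to the right and rows downward; lengths in m; the calibration is good to about 2 mm. A picture is of the moment at which its call begins. get_calibration takes no time and is no camera call.
- bot.finish_job(): hands the job in; it is judged then, once.
Trained networks look in the newest picture that a camera, given by its name, has taken for a name from the list of things; names that differ only in an ending like _2 or _b are one class to them, and where a whole thing is asked for, a point or a joint stands for the part that bears it (a point fixed in the world has none). Each returns a list of dicts, best first, with "score" (0 to 1); they miss things now and then, are a little off and sometimes report something else, mostly with a low value. They report only what shows in the picture. A call takes as long as a camera call. They do not tell look-alikes from the thing itself.
- spot_in(camera, target): "rect" ([centre column, centre row, width, height] in pixels, round what is visible of it).
The state is a dict: "time": time; "q": joint angles; "joint_vel": joint speeds; "joint_torque": joint torques, N m; "tool_pos": TCP position; "tcp_rot": TCP orientation; "wrist_force": force on the tool from outside, world axes, zero at the start; "torque": the same for the moment, N m; "width": opening from 0.0 (shut) to 1.0 (fully open); "grip_force": force on a finger pad.
Only numpy, scipy, OpenCV 4.12 (cv2) and the standard library are available. Lean on these libraries where they do the work, as an engineer would, in place of code of your own. Each camera call takes 0.05 s, during which the arm holds its last target. There are 200 camera calls.

## Working session

There is one attempt and no reset: what is moved stays moved. The work goes in short steps, Python scripts to look and compute and a tool call to move; the robot and the scene stay as the last step left them, time stands still between calls to the robot, and variables do not carry over. Pictures are saved under pics/ and viewed, at most 13 in all, crops included, and the job is handed in when it is done.

Besides the shell and the picture viewer there is one more tool, called after "Call:" as a command line: name --argument value ..., lists and objects as JSON in quotes. carry_out: Moves the arm, as the interface text tells. Its arguments: {"type":"object","properties":{"series":{"type":"string"},"jaw":{"type":"number"},"grip_force":{"type":"number"}},"required":["series"]}

```bash
mkdir -p pics; python3 - <<'E'
from workcell import bot, eyes, spot_in
import cv2,numpy as np
for n in("top","scene"):
    p,d=eyes.read_camera(n); cv2.imwrite(f"pics/{n}0.png",p); np.save(f"{n}0.npy",d)
    c=eyes.get_calibration(n); print(n,c)
    for t in("tray","jaw","peg","fence","fixture"):
        print(t,[(np.round(r["rect"],1).tolist(),round(r["score"],2)) for r in spot_in(n,t)][:4])
s=bot.read_state();print(s)
E
```

```text
top {'K': array([[498.25731929,   0.        , 318.86870302],
       [  0.        , 498.25731929, 242.84132265],
       [  0.        ,   0.        ,   1.        ]]), 'position': array([ 0.37032082, -0.0411385 ,  1.09011704]), 'rotation': array([-2.16796042,  2.10594067, -0.19476017])}
tray [([316.7, 231.0, 60.0, 60.6], 0.86), ([371.1, 350.9, 83.4, 91.9], 0.81), ([224.2, 181.6, 48.7, 50.5], 0.59)]
jaw [([365.0, 198.1, 17.4, 17.9], 0.77)]
peg []
fence [([316.9, 188.1, 54.1, 21.1], 0.81), ([287.8, 172.4, 13.1, 9.2], 0.52)]
fixture [([336.8, 227.7, 131.1, 107.4], 0.85), ([316.3, 229.5, 57.4, 60.3], 0.33)]
scene {'K': array([[590.76220965,   0.        , 321.92071245],
       [  0.        , 590.76220965, 235.67574509],
       [  0.        ,   0.        ,   1.        ]]), 'position': array([ 1.35625824, -0.6396658 ,  0.92328246]), 'rotation': array([-2.090852  , -1.06278232,  0.47189442])}
tray [([433.7, 244.6, 39.4, 27.5], 0.93), ([227.1, 217.6, 81.5, 61.9], 0.84), ([332.3, 251.4, 69.6, 47.8], 0.55)]
jaw [([312.0, 286.0, 19.6, 23.0], 0.81)]
peg []
fence [([355.3, 272.1, 43.8, 37.3], 0.75)]
fixture [([321.5, 268.9, 155.3, 115.5], 0.92)]
{'time': 0.6, 'q': array([ 1.30207729e+00,  2.63895574e-01,  1.60398032e+00,  1.96144818e-05,
        1.27367930e+00, -3.68902227e-02]), 'joint_vel': array([ 0.00102969, -0.000803  , -0.00086623, -0.00090133, -0.00137533,
        0.00078422]), 'joint_torque': array([-3.74064748e-04, -5.14652467e+01, -3.67452121e+01,  4.91686887e-05,
        1.39372965e-03,  5.14928004e-06]), 'tool_pos': array([0.15507896, 0.65695633, 0.24529335]), 'tcp_rot': array([-3.63348395e-01, -3.12049703e+00, -6.26367764e-05]), 'wrist_force': array([0.07424375, 0.46374304, 0.17766693]), 'torque': array([0.00412001, 0.04584119, 0.02482956]), 'grip_force': 0.0, 'width': 0.9964566935028543}
```

View pics/top0.png

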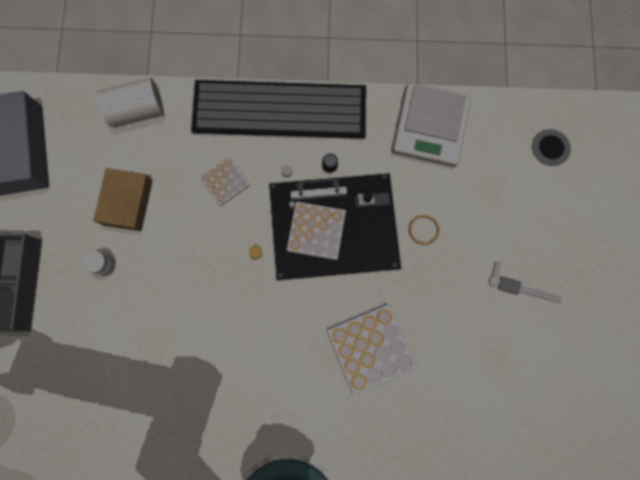

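View pics/scene0.png

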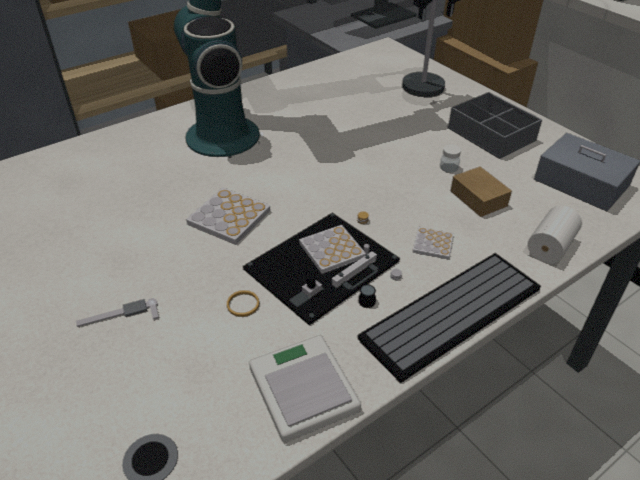

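Tray candidates in the top view are (317,231) on the board, a larger one at (371,351) and a smaller one at (224,182). The middle-sized one on the black board, beside the peg, fits the description. I'll measure it and confirm with a crop.

```bash
cat > h.py <<'E'
from workcell import bot, eyes, spot_in
import cv2,numpy as np
def cal(n):
    c=eyes.get_calibration(n); return c["K"],cv2.Rodrigues(np.array(c["rotation"]))[0],c["position"]
def unproj(n,px,z):
    K,R,t=cal(n); px=np.atleast_2d(px).astype(float)
    r=(R@np.linalg.inv(K)@np.c_[px,np.ones(len(px))].T).T
    return (t+r*((z-t[2])/r[:,2])[:,None])[:,:2]
def proj(n,P):
    K,R,t=cal(n); q=(K@R.T@(np.atleast_2d(P)-t).T).T
    return q[:,:2]/q[:,2:]
E
cat > m.py <<'E'
from h import *
import sys
tag=sys.argv[1]
p=np.mean([eyes.read_camera("top")[0] for _ in range(3)],0).astype(np.uint8)
g=cv2.cvtColor(p,cv2.COLOR_BGR2GRAY)
m=np.zeros_like(g); m[160:290,255:415]=(g[160:290,255:415]<70)
nb,lab,st,_=cv2.connectedComponentsWithStats(m); k=1+np.argmax(st[1:,4]); 
cs=max(cv2.findContours((lab==k).astype(np.uint8),cv2.RETR_EXTERNAL,cv2.CHAIN_APPROX_NONE)[0],key=cv2.contourArea)
h=cv2.convexHull(cs)[:,0]
r=cv2.minAreaRect((unproj("top",h,.012)*1000).astype(np.float32)); print("board",r)
ys,xs=np.nonzero((g>95)&(cv2.drawContours(np.zeros_like(g),[h[:,None]],-1,1,-1)>0)); 
m2=np.zeros_like(g); m2[ys,xs]=1; m2=cv2.morphologyEx(m2,cv2.MORPH_CLOSE,np.ones((3,3)))
nb,lab,st,ce=cv2.connectedComponentsWithStats(m2)
for i in range(1,nb):
    if st[i,4]>30:
        q=np.argwhere(lab==i)[:,::-1]; z=.026 if st[i,4]>1500 else .034
        print("comp",st[i],cv2.minAreaRect((unproj("top",cv2.convexHull(q.astype(np.int32))[:,0],z)*1000).astype(np.float32)))
c=cv2.resize(p[160:290,255:415],None,fx=5,fy=5,interpolation=cv2.INTER_CUBIC); cv2.imwrite(f"pics/c{tag}.png",c)
E
python3 m.py 1
```

```text
board ((596.5478515625, -82.24288940429688), (217.9010467529297, 271.78326416015625), 6.877861499786377)
comp [339 187   8   7  47] ((671.7225952148438, -98.72794342041016), (13.598003387451172, 15.431201934814453), 1.809981107711792)
comp [291 188  45  10 269] ((663.8046875, -34.07903289794922), (14.643556594848633, 96.68566131591797), 6.7399468421936035)
comp [ 287  202   58   57 2524] ((583.0556640625, -38.60502624511719), (119.67047119140625, 110.17262268066406), 81.59854888916016)
```

View pics/c1.png

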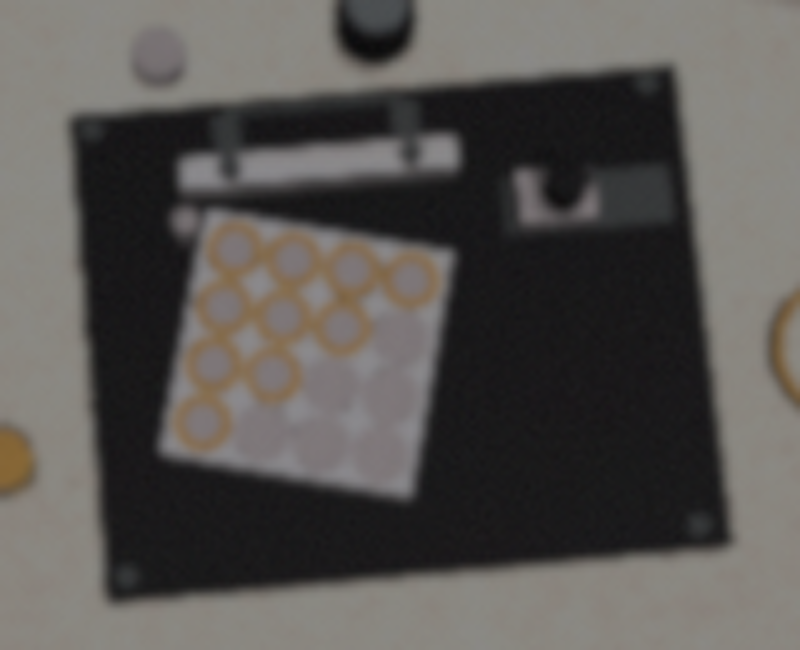

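The crop confirms it: the tray sits on the black board with the peg at its far-left corner (crop 184,221), the fence bar beyond it and the jaw at upper right. Next, the geometry in the fixture frame.

```bash
cat >> h.py <<'E'
yaw=np.radians(6.85); Rf=np.array([[np.cos(yaw),-np.sin(yaw)],[np.sin(yaw),np.cos(yaw)]])
O=np.array([.5965,-.0822])+Rf@[.015,.0275]
def w2f(P): return (np.atleast_2d(P)-O)@Rf
def f2w(F): return O+np.atleast_2d(F)@Rf.T
def crop(n,px): return np.atleast_2d(px)/5.+[255,160]
E
python3 - <<'E'
from h import *
np.set_printoptions(precision=4,suppress=True)
print("O",O)
def F(px,z): return w2f(unproj("top",crop(0,px),z))*1000
print("peg",F([184,217],.038),"exp 35 61")
print("tray FL FR NR NL\n",F([[205,208],[456,250],[414,499],[160,455]],.026))
print("bar top near edge",F([[180,180],[462,165]],.032),"far",F([[180,155],[458,133]],.032), "foot near z.012",F([[180,192],[462,177]],.012))
print("jaw nose (top near/far)",F([[524,222],[516,170]],.028),"back",F([[600,215]],.028))
d=np.load("top0.npy")
# post + bystanders near
print("loupe",unproj("top",crop(0,[375,15]),.034),"coin",unproj("top",crop(0,[158,50]),.02))
for f in ([-.09,-.042],[.035,-.15]): print(f,f2w(f))
E
```

```text
O [ 0.6081 -0.0531]
peg [[36.3426 60.1541]] exp 35 61
tray FL FR NR NL
 [[ 42.6759  50.8592]
 [ 14.0748 -57.1977]
 [-93.9639 -28.0323]
 [-65.038   79.4092]]
bar top near edge [[ 54.6499  60.6381]
 [ 50.541  -63.1354]] far [[ 65.9204  59.7097]
 [ 65.1575 -62.8526]] foot near z.012 [[ 54.6206  61.4765]
 [ 50.4232 -64.5288]]
jaw nose (top near/far) [[ 23.5208 -88.0461]
 [ 47.2643 -87.0158]] back [[  23.7186 -121.6837]]
loupe [[ 0.7326 -0.0699]] coin [[0.7179 0.0263]]
[-0.09, -0.042] [[ 0.5238 -0.1055]]
[0.035, -0.15] [[ 0.6608 -0.1979]]
```

Call:
carry_out --series "0.0208 -0.0474 0 -4.36;0.0208 -0.0474 0 -4.36;0.0208 -0.0474 0 -4.36;0.0208 -0.0474 0 -4.36;0.0208 -0.0474 0 -4.36;0.0208 -0.0474 0 -4.36;0.0208 -0.0474 0 -4.36;0.0208 -0.0474 0 -4.36;0.0208 -0.0474 0 -4.36;0.0208 -0.0474 0 -4.36;0.0208 -0.0474 0 -4.36;0.0208 -0.0474 0 -4.36;0.0208 -0.0474 0 -4.36;0.0208 -0.0474 0 -4.36;0.0208 -0.0474 0 -4.36;0.0208 -0.0474 0 -4.36;0 0 0 0;0 0 0 0" --jaw -1 --grip_force 60

```text
time: 3.0
tool_pos: [0.4875, -0.1012, 0.2451]
tcp_rot: [-2.082, -2.351, -0.0]
wrist_force: [0.3, 0.2, 0.7]
width: 0.002
grip_force: 0.0
```

Call:
carry_out --series "0 0 -0.05 0;0 0 -0.05 0;0 0 -0.05 0;0 0 -0.04 0;0 0 -0.015 0;0 0 -0.008 0;0 0 0 0"

```text
time: 3.88
tool_pos: [0.4887, -0.1013, 0.0332]
tcp_rot: [2.081, 2.352, 0.001]
wrist_force: [-0.1, -0.1, -0.8]
width: -0.0
grip_force: 0.0
```

Call:
carry_out --series "0.003 0.0004 0 0;0.003 0.0004 0 0;0.003 0.0004 0 0;0.002 0.0002 0 0;0.002 0.0002 0 0;0.001 0.0001 0 0;0.001 0.0001 0 0;0.001 0.0001 0 0;0 0 0 0"

```text
time: 5.0
tool_pos: [0.5039, -0.0995, 0.0323]
tcp_rot: [2.082, 2.352, -0.0]
wrist_force: [-0.4, 0.9, 0.2]
width: -0.001
grip_force: 0.0
```

```bash
python3 m.py 2
```

```text
board ((576.9236450195312, -87.88447570800781), (258.70281982421875, 278.5561218261719), 6.448131084442139)
comp [291 187  56  11 370] ((665.2538452148438, -46.34328079223633), (15.396232604980469, 121.3849105834961), 6.740502834320068)
comp [392 189   7  32  52] ((642.32080078125, -211.57374572753906), (70.52168273925781, 5.217146396636963), 10.770695686340332)
comp [358 194   8  11  46] ((651.8589477539062, -137.82241821289062), (23.78386688232422, 11.884872436523438), 26.84719467163086)
comp [290 202  35  53 387] ((577.1915893554688, -10.084701538085938), (133.8005828857422, 56.47269058227539), 30.043453216552734)
comp [376 260  16  12  85] ((509.9707946777344, -191.4717559814453), (32.95744705200195, 22.065187454223633), 80.28508758544922)
comp [351 272  25  18 382] ((474.31903076171875, -146.4021759033203), (36.212154388427734, 51.363468170166016), 1.6572625637054443)
comp [315 276  25  14 178] ((467.8083190917969, -69.86511993408203), (27.623044967651367, 50.91031265258789), 1.657258152961731)
comp [282 282  10   6  34] ((461.04241943359375, 15.8150053024292), (10.597704887390137, 19.115169525146484), 1.6680365800857544)
```

View pics/c2.png

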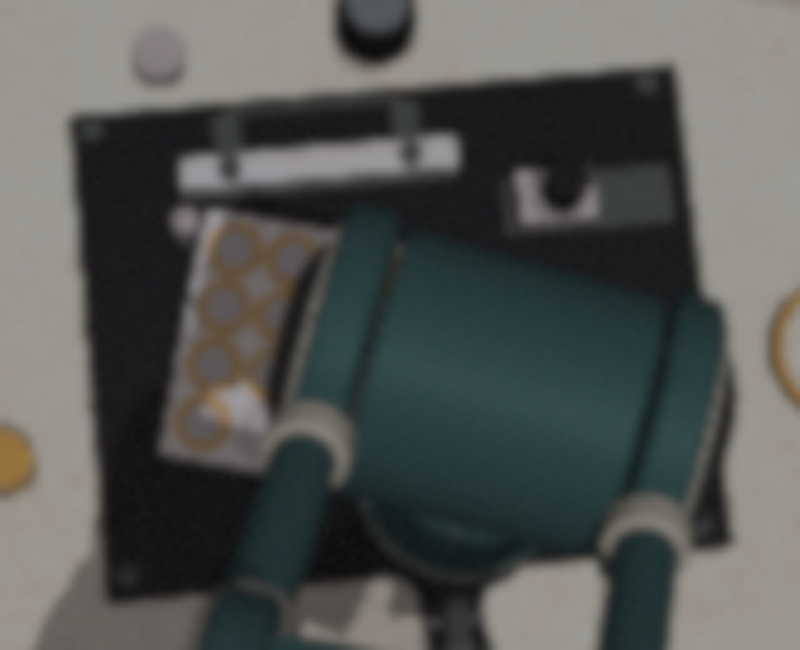

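Call:
carry_out --series "0.0015 -0.0002 0 0;0.0015 -0.0002 0 0;0.0015 -0.0002 0 0;0.0015 -0.0002 0 0;0.0015 -0.0002 0 0;0.0015 -0.0002 0 0;0.0015 -0.0002 0 0;0.0015 -0.0002 0 0;0 0 0 0"

```text
time: 6.28
tool_pos: [0.516, -0.1012, 0.0323]
tcp_rot: [2.083, 2.352, 0.0]
wrist_force: [-0.5, 0.2, -0.8]
width: 0.002
grip_force: 0.0
```

```bash
python3 m.py 3 >/dev/null; python3 -c "
import cv2;a=cv2.imread('pics/c3.png')[100:520,60:480];cv2.imwrite('pics/d3.png',a)"
```

```text
(no output)
```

View pics/d3.png

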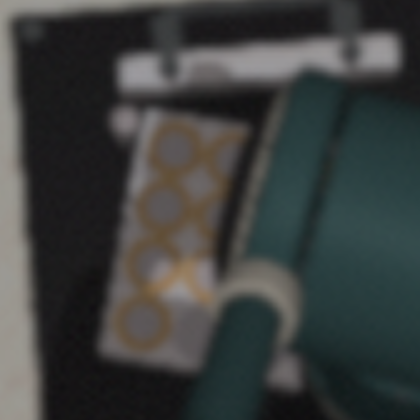

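Call:
carry_out --series "0.0015 -0.0002 0 0;0.0015 -0.0002 0 0;0.0015 -0.0002 0 0;0.0015 -0.0002 0 0;0.0015 -0.0002 0 0;0.0015 -0.0002 0 0;0.0015 -0.0002 0 0;0.0015 -0.0002 0 0;0 0 0 0"

```text
time: 7.55
tool_pos: [0.528, -0.1028, 0.0323]
tcp_rot: [2.082, 2.352, 0.0]
wrist_force: [0.6, -0.2, 0.5]
width: -0.0
grip_force: 0.1
```

```bash
python3 m.py 4 >/dev/null; python3 -c "
import cv2;a=cv2.imread('pics/c4.png')[100:520,60:480];cv2.imwrite('pics/d4.png',a)"
```

```text
(no output)
```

View pics/d4.png

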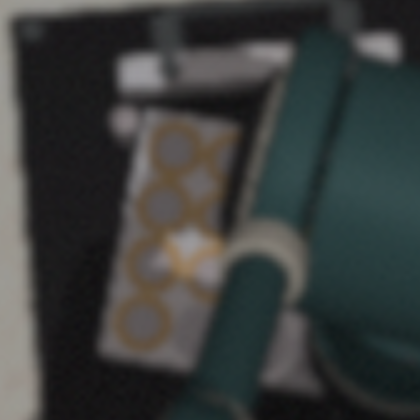

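The tool went past to the right of the corner, so it hasn't touched the tray. I'll back off and re-approach 18 mm further left.

Call:
carry_out --series "-0.009 -0.0011 0 0;-0.009 -0.0011 0 0;-0.009 -0.0011 0 0;-0.010 -0.0012 0 0;-0.0007 0.006 0 0;-0.0007 0.006 0 0;-0.0007 0.006 0 0;0.003 0.0004 0 0;0.003 0.0004 0 0;0.003 0.0004 0 0;0.002 0.0002 0 0;0.002 0.0002 0 0;0.0015 0.0002 0 0;0.0015 0.0002 0 0;0.0015 0.0002 0 0;0.0015 0.0002 0 0;0.0015 0.0002 0 0;0.0015 0.0002 0 0;0 0 0 0"

```text
time: 10.07
tool_pos: [0.5105, -0.0865, 0.0321]
tcp_rot: [-2.082, -2.352, 0.001]
wrist_force: [-0.8, -0.4, -0.4]
width: 0.002
grip_force: 0.6
```

```bash
python3 m.py 5 >/dev/null; python3 -c "
import cv2;a=cv2.imread('pics/c5.png')[100:520,60:480];cv2.imwrite('pics/d5.png',a)"
```

```text
(no output)
```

View pics/d5.png

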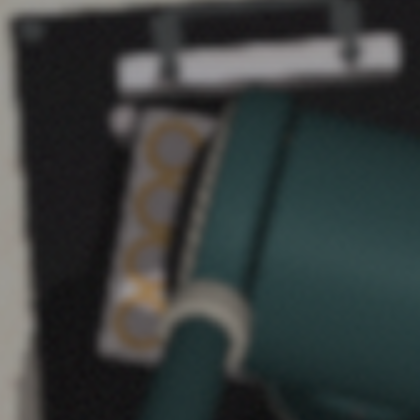

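```bash
cat > le.py <<'E'
from h import *
def edge(g,r0=212,r1=244):
    pts=[]
    for r in range(r0,r1):
        row=cv2.GaussianBlur(g,(3,3),0)[r,276:312].astype(float); th=85
        k=np.argmax(row>th)
        if k>0: pts.append([276+k-1+(th-row[k-1])/(row[k]-row[k-1]),r])
    P=w2f(unproj("top",np.array(pts),.026))*1000
    for _ in range(3):
        c=np.polyfit(P[:,0],P[:,1],1); e=P[:,1]-np.polyval(c,P[:,0]); P=P[abs(e)<max(1.5,1.5*e.std())]
    a=np.arctan(c[0])  # dy/dx slope = tray angle in the fixture
    return round(np.degrees(a),2),"left edge y at x=35: %.1f, x=-20: %.1f"%tuple(np.polyval(c,[35,-20])),len(P)
if __name__=="__main__":
    print("start",edge(cv2.imread("pics/top0.png",0)))
    p=np.mean([eyes.read_camera("top")[0] for _ in range(2)],0).astype(np.uint8)
    print("now",edge(cv2.cvtColor(p,cv2.COLOR_BGR2GRAY)))
    s=bot.read_state(); print("t",s["time"],"tool fix",w2f(s["tool_pos"][:2])*1000,"F",Rf.T@s["wrist_force"][:2])
E
python3 le.py
```

```text
start (np.float64(-15.44), 'left edge y at x=35: 53.8, x=-20: 69.0', 32)
now (np.float64(-15.65), 'left edge y at x=35: 51.7, x=-20: 67.1', 26)
t 10.325 tool fix [[-100.82953881  -21.49289897]] F [-0.52353879 -0.47936088]
```

Call:
carry_out --series "0.0015 0.0001 0 0;0.0015 0.0001 0 0;0.0015 0.0001 0 0;0.0015 0.0001 0 0;0.0015 0.0001 0 0;0.0015 0.0001 0 0;0.0015 0.0001 0 0;0 0 0 0"

```text
time: 11.32
tool_pos: [0.5191, -0.0863, 0.0319]
tcp_rot: [-2.08, -2.35, 0.006]
wrist_force: [-8.5, -4.6, 4.6]
width: -0.001
grip_force: 4.8
```

```bash
python3 le.py
```

```text
start (np.float64(-15.44), 'left edge y at x=35: 53.8, x=-20: 69.0', 32)
now (np.float64(-16.39), 'left edge y at x=35: 51.8, x=-20: 67.9', 31)
t 11.425 tool fix [[-92.34820501 -22.31432234]] F [-8.79262667 -2.61409171]
```

```bash
python3 - <<'E'
from h import *
p=eyes.read_camera("scene")[0]
cv2.imwrite("pics/s6.png",cv2.resize(p[170:320,220:420],None,fx=4,fy=4,interpolation=cv2.INTER_CUBIC))
E
```

```text
(no output)
```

View pics/s6.png

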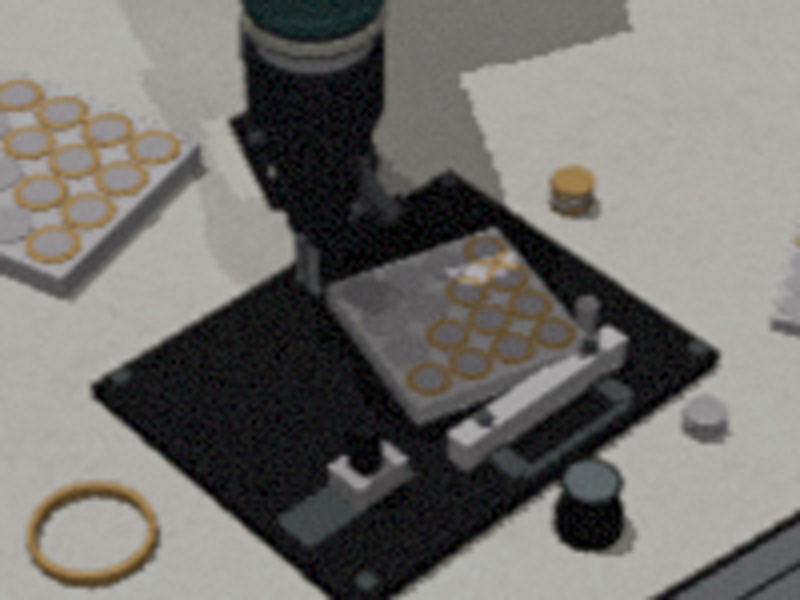

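```bash
python3 - <<'E'
from h import *
np.set_printoptions(precision=1,suppress=True)
c=np.array([[328,286],[420,410],[497,229]])/4+[220,170]
print("NR FR NL",w2f(unproj("scene",c,.026))*1000)
# check bias: peg top, board corner
print("peg",w2f(unproj("scene",np.array([[588,300]])/4+[220,170],.038))*1000)
print("NR0..", (proj("scene",np.c_[f2w(np.array([[-94,-28],[14,-57],[-65,79],[43,51]])/1000),[.026]*4])-[220,170])*4)
print("tip",w2f(unproj("scene",np.array([[313,290]])/4+[220,170],.018))*1000)
print((proj("scene",[[.5191,-.0863,.018]])-[220,170])*4)
E
python3 le.py
```

```text
NR FR NL [[-77.4 -27.3]
 [ 29.6 -56.7]
 [-47.5  77.4]]
peg [[39.2 62. ]]
NR0.. [[307.6 272.1]
 [399.6 395.1]
 [477.9 213.4]
 [578.1 328.6]]
tip [[-87.3 -30.1]]
[[317.3 279.5]]
start (np.float64(-15.44), 'left edge y at x=35: 53.8, x=-20: 69.0', 32)
now (np.float64(-16.37), 'left edge y at x=35: 51.8, x=-20: 67.9', 31)
t 11.575 tool fix [[-92.35836357 -22.31640118]] F [-8.79652175 -2.61852732]
```

The tray slid up to the fence without turning: its far-left corner is at the fence, and friction at the tool face holds the near-right corner. I'll move the tool along the corner's own arc, far and right.

Call:
carry_out --series "0.0004 -0.001 0 0;0.0004 -0.001 0 0;0.0004 -0.001 0 0;0.0004 -0.001 0 0;0.0004 -0.001 0 0;0.0004 -0.001 0 0"

```text
time: 12.32
tool_pos: [0.5233, -0.0919, 0.0322]
tcp_rot: [-2.082, -2.352, 0.001]
wrist_force: [-4.2, -1.7, 0.8]
width: 0.002
grip_force: 1.9
```

```bash
python3 le.py
```

```text
start (np.float64(-15.44), 'left edge y at x=35: 53.8, x=-20: 69.0', 32)
now (np.float64(-13.02), 'left edge y at x=35: 51.9, x=-20: 64.6', 30)
t 12.425 tool fix [[-88.63190412 -28.4152969 ]] F [-4.30464097 -2.01733416]
```

Call:
carry_out --series "0.0011 -0.0009 0 0;0.0011 -0.0009 0 0;0.0011 -0.0009 0 0;0.0011 -0.0009 0 0;0.0011 -0.0009 0 0;0.0011 -0.0009 0 0"

```text
time: 13.18
tool_pos: [0.5295, -0.0976, 0.032]
tcp_rot: [-2.081, -2.352, 0.003]
wrist_force: [-4.6, -3.5, 1.5]
width: 0.002
grip_force: 3.1
```

```bash
python3 le.py
```

```text
start (np.float64(-15.44), 'left edge y at x=35: 53.8, x=-20: 69.0', 32)
now (np.float64(-9.0), 'left edge y at x=35: 52.5, x=-20: 61.2', 32)
t 13.275 tool fix [[-82.97042631 -34.8018868 ]] F [-5.81470041 -2.93687332]
```

Call:
carry_out --series "0.0011 -0.0009 0 0;0.0011 -0.0009 0 0;0.0011 -0.0009 0 0;0.0011 -0.0009 0 0;0.0011 -0.0009 0 0;0.0011 -0.0005 0 0;0.0011 -0.0005 0 0"

```text
time: 14.15
tool_pos: [0.5383, -0.1027, 0.0324]
tcp_rot: [2.082, 2.352, 0.0]
wrist_force: [-3.4, -2.3, 2.2]
width: -0.002
grip_force: 1.9
```

```bash
python3 le.py
```

```text
start (np.float64(-15.44), 'left edge y at x=35: 53.8, x=-20: 69.0', 32)
now (np.float64(-2.56), 'left edge y at x=35: 53.9, x=-20: 56.4', 32)
t 14.25 tool fix [[-75.21359055 -40.93940579]] F [-2.73519389 -1.67446629]
```

Call:
carry_out --series "0.001 -0.0002 0 0;0.001 -0.0002 0 0;0.0005 0 0 0;0.0005 0 0 0;0.0005 0 0 0"

```text
time: 14.88
tool_pos: [0.5413, -0.1032, 0.0323]
tcp_rot: [-2.083, -2.352, 0.0]
wrist_force: [-3.2, -2.7, 1.7]
width: 0.0
grip_force: 1.9
```

```bash
python3 le.py
```

```text
start (np.float64(-15.44), 'left edge y at x=35: 53.8, x=-20: 69.0', 32)
now (np.float64(-1.57), 'left edge y at x=35: 53.2, x=-20: 54.7', 28)
t 14.975 tool fix [[-72.11305579 -41.73202667]] F [-2.87632266 -2.5035801 ]
```

Call:
carry_out --series "0.0005 0 0 0;0.0005 0 0 0;0.0005 0 0 0"

```text
time: 15.35
tool_pos: [0.5422, -0.1034, 0.0322]
tcp_rot: [-2.081, -2.352, 0.002]
wrist_force: [-6.6, -4.4, 3.4]
width: 0.002
grip_force: 3.6
```

Call:
carry_out --series "0.0005 0 0 0;0.0005 0 0 0"

```text
time: 15.6
tool_pos: [0.5437, -0.1032, 0.0322]
tcp_rot: [-2.082, -2.352, 0.001]
wrist_force: [-5.3, -3.7, 1.4]
width: -0.002
grip_force: 2.9
```

Call:
carry_out --series "0.0005 0 0 0;0.0005 0 0 0"

```text
time: 15.85
tool_pos: [0.5442, -0.1034, 0.0322]
tcp_rot: [-2.081, -2.352, 0.003]
wrist_force: [-6.3, -5.4, 2.6]
width: 0.001
grip_force: 3.8
```

```bash
python3 le.py
```

```text
start (np.float64(-15.44), 'left edge y at x=35: 53.8, x=-20: 69.0', 32)
now (np.float64(-0.75), 'left edge y at x=35: 52.4, x=-20: 53.2', 29)
t 15.95 tool fix [[-69.45973221 -42.38466026]] F [-6.71407999 -4.77183408]
```

Call:
carry_out --series "0.0002 -0.0007 0 0;0.0004 -0.0005 0 0"

```text
time: 16.2
tool_pos: [0.5451, -0.1044, 0.0322]
tcp_rot: [-2.082, -2.352, 0.001]
wrist_force: [-6.2, -2.3, 2.4]
width: -0.001
grip_force: 3.0
```

Call:
carry_out --series "0.0004 0 0 0;0.0004 0 0 0"

```text
time: 16.45
tool_pos: [0.5452, -0.1044, 0.0321]
tcp_rot: [-2.081, -2.351, 0.003]
wrist_force: [-7.2, -3.7, 4.3]
width: -0.002
grip_force: 4.4
```

Call:
carry_out --series "0.0004 0 0 0;0 0 0 0"

```text
time: 16.7
tool_pos: [0.5453, -0.1044, 0.0321]
tcp_rot: [-2.08, -2.351, 0.004]
wrist_force: [-7.6, -3.5, 5.6]
width: 0.003
grip_force: 4.8
```

```bash
python3 le.py
```

```text
start (np.float64(-15.44), 'left edge y at x=35: 53.8, x=-20: 69.0', 32)
now (np.float64(-0.52), 'left edge y at x=35: 52.2, x=-20: 52.7', 32)
t 16.8 tool fix [[-68.49284919 -43.42840108]] F [-8.54277288 -3.06030337]
```

Call:
carry_out --series "0.0003 -0.0004 0.0005 0;0.0003 0 0.0005 0;0 0 0 0"

```text
time: 17.18
tool_pos: [0.5453, -0.1045, 0.0323]
tcp_rot: [-2.08, -2.35, 0.004]
wrist_force: [-7.2, -3.4, 1.8]
width: 0.0
grip_force: 3.6
```

```bash
python3 le.py
```

```text
start (np.float64(-15.44), 'left edge y at x=35: 53.8, x=-20: 69.0', 32)
now (np.float64(-0.51), 'left edge y at x=35: 52.1, x=-20: 52.6', 32)
t 17.275 tool fix [[-68.49389251 -43.47167189]] F [-7.45153642 -1.96270697]
```

Call:
carry_out --series "0.0004 0 0 0;0.0004 0 0 0;0 0 0 0"

```text
time: 17.65
tool_pos: [0.5454, -0.1045, 0.0322]
tcp_rot: [-2.079, -2.349, 0.006]
wrist_force: [-7.9, -3.0, 3.7]
width: -0.002
grip_force: 4.8
```

Call:
carry_out --series "0.0004 0 0 0;0 0 0.0003 0"

```text
time: 17.9
tool_pos: [0.5454, -0.1044, 0.0323]
tcp_rot: [-2.078, -2.349, 0.006]
wrist_force: [-8.7, -4.1, 1.1]
width: 0.0
grip_force: 4.5
```

```bash
python3 le.py
```

```text
start (np.float64(-15.44), 'left edge y at x=35: 53.8, x=-20: 69.0', 32)
now (np.float64(-0.46), 'left edge y at x=35: 52.2, x=-20: 52.6', 32)
t 18.0 tool fix [[-68.39763508 -43.50651292]] F [-9.77223568 -1.99368043]
```

Call:
carry_out --series "0.0004 0 0 0;0.0003 0 0.0003 0;0 0 0 0;0 0 0 0"

```text
time: 18.5
tool_pos: [0.5454, -0.1044, 0.0323]
tcp_rot: [-2.078, -2.348, 0.007]
wrist_force: [-10.6, -4.4, 2.3]
width: -0.001
grip_force: 5.3
```

```bash
python3 le.py; python3 - <<'E'
from h import *
p=eyes.read_camera("scene")[0]
cv2.imwrite("pics/s7.png",cv2.resize(p[200:310,260:420],None,fx=5,fy=5,interpolation=cv2.INTER_CUBIC))
E
```

```text
start (np.float64(-15.44), 'left edge y at x=35: 53.8, x=-20: 69.0', 32)
now (np.float64(-0.48), 'left edge y at x=35: 52.2, x=-20: 52.6', 32)
t 18.6 tool fix [[-68.34932325 -43.48131412]] F [-11.00160844  -2.1048724 ]
```

View pics/s7.png

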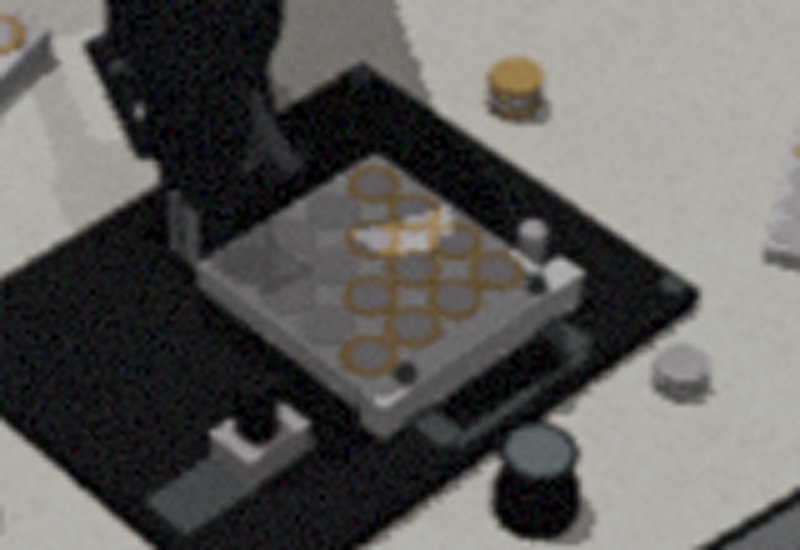

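The tray is flush and square on the bar, held with about 11 N: its far edge (crop 380,410 to 570,275) hugs the bar. The jaw at (260,430) is still drawn back. Now I'll retreat.

Call:
carry_out --series "-0.001 -0.0004 0 0;-0.001 -0.0001 0 0;-0.001 -0.0001 0 0;-0.004 -0.0005 0 0;-0.01 -0.0012 0 0;-0.01 -0.0012 0 0;-0.01 -0.0012 0 0;0 0 0.05 0;0 0 0.05 0;0 0 0 0"

```text
time: 19.9
tool_pos: [0.5158, -0.1105, 0.1392]
tcp_rot: [2.077, 2.345, 0.008]
wrist_force: [0.3, 0.4, -0.2]
width: -0.001
grip_force: 0.0
```

```bash
python3 le.py
```

```text
start (np.float64(-15.44), 'left edge y at x=35: 53.8, x=-20: 69.0', 32)
now (np.float64(-3.29), 'left edge y at x=35: 51.5, x=-20: 54.6', 30)
t 20.0 tool fix [[-101.78667095  -44.6178434 ]] F [-0.66903208  0.53506181]
```

Call:
carry_out --series "0.02 -0.03 0 0;0.02 -0.03 0 0;0.035 -0.0145 0 0;0.035 -0.0145 0 0;0.0352 -0.0005 0 0;0 0 0 0;0 0 0 0"

```text
time: 20.88
tool_pos: [0.6556, -0.1983, 0.1315]
tcp_rot: [-2.08, -2.349, 0.003]
wrist_force: [-1.0, -0.4, -0.9]
width: -0.002
grip_force: 0.0
```

```bash
python3 le.py; python3 - <<'E'
from h import *
p=eyes.read_camera("top")[0]
cv2.imwrite("pics/t8.png",cv2.resize(p[160:290,255:415],None,fx=5,fy=5,interpolation=cv2.INTER_CUBIC))
E
```

```text
start (np.float64(-15.44), 'left edge y at x=35: 53.8, x=-20: 69.0', 32)
now (np.float64(2.34), 'left edge y at x=35: 57.2, x=-20: 54.9', 32)
t 20.975 tool fix [[  29.95557299 -149.99167283]] F [-0.17960395 -0.18372463]
```

View pics/t8.png

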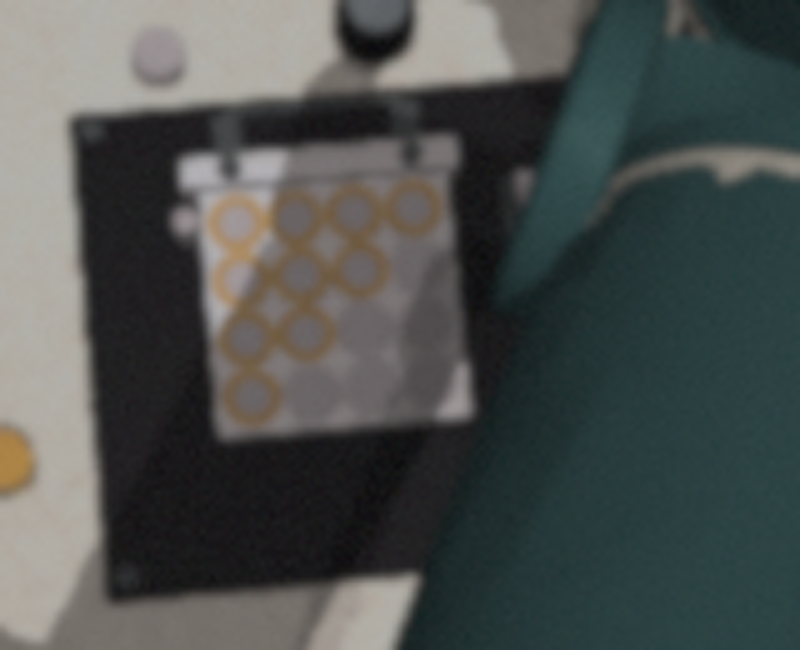

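The tray is still flush and square. The shifted edge readings come from shadows. Lowering behind the jaw.

Call:
carry_out --series "0.005 -0.001 0 0;0 0 -0.04 0;0 0 -0.035 0;0 0 -0.015 0;0 0 -0.007 0;0 0 0 0;0 0 0 0"

```text
time: 21.9
tool_pos: [0.6637, -0.2003, 0.0386]
tcp_rot: [2.081, 2.35, 0.002]
wrist_force: [0.3, 0.7, -0.4]
width: -0.0
grip_force: 0.0
```

Call:
carry_out --series "-0.0025 -0.0003 -0.003 0;0 0 -0.002 0;-0.0004 0.003 0 0;-0.0004 0.003 0 0;-0.0004 0.003 0 0;-0.0002 0.002 0 0;-0.0002 0.002 0 0;-0.0002 0.002 0 0;0 0 0 0"

```text
time: 23.02
tool_pos: [0.6581, -0.185, 0.0319]
tcp_rot: [-2.082, -2.352, 0.0]
wrist_force: [-0.3, 0.5, -0.9]
width: -0.001
grip_force: 0.0
```

Call:
carry_out --series "-0.0002 0.0015 0 0;-0.0002 0.0015 0 0;-0.0002 0.0015 0 0;-0.0002 0.0015 0 0;-0.0002 0.0015 0 0;-0.0002 0.0015 0 0;-0.0002 0.0015 0 0;-0.0002 0.0015 0 0"

```text
time: 24.02
tool_pos: [0.6566, -0.1732, 0.0319]
tcp_rot: [2.082, 2.352, 0.0]
wrist_force: [-0.0, -2.7, -1.0]
width: -0.003
grip_force: 1.6
```

Call:
carry_out --series "-0.0002 0.0015 0 0;-0.0002 0.0015 0 0;-0.0002 0.0015 0 0;-0.0002 0.0015 0 0;-0.0002 0.0015 0 0;-0.0002 0.0015 0 0;-0.0002 0.0015 0 0;-0.0002 0.0015 0 0;-0.0002 0.0015 0 0;-0.0002 0.0015 0 0;-0.0002 0.0015 0 0;0 0 0 0"

```text
time: 25.52
tool_pos: [0.6544, -0.1564, 0.032]
tcp_rot: [-2.082, -2.352, -0.0]
wrist_force: [2.3, -1.7, 0.2]
width: -0.001
grip_force: 1.1
```

Call:
carry_out --series "-0.0001 0.001 0 0;-0.0001 0.001 0 0;-0.0001 0.001 0 0;-0.0001 0.001 0 0"

```text
time: 26.02
tool_pos: [0.6539, -0.1527, 0.032]
tcp_rot: [-2.083, -2.352, 0.0]
wrist_force: [1.5, -2.1, 1.6]
width: -0.0
grip_force: 1.5
```

Call:
carry_out --series "-0.0001 0.0006 0 0;-0.0001 0.0006 0 0;-0.0001 0.0006 0 0"

```text
time: 26.4
tool_pos: [0.6537, -0.1508, 0.032]
tcp_rot: [2.082, 2.352, 0.0]
wrist_force: [0.6, -2.4, 0.2]
width: 0.004
grip_force: 1.5
```

Call:
carry_out --series "-0.0001 0.0005 0 0;0 0.0005 0 0"

```text
time: 26.65
tool_pos: [0.6536, -0.1498, 0.032]
tcp_rot: [2.082, 2.352, 0.0]
wrist_force: [1.2, -3.6, 1.0]
width: 0.002
grip_force: 1.5
```

Call:
carry_out --series "-0.0001 0.0005 0 0;0 0.0005 0 0"

```text
time: 26.9
tool_pos: [0.6535, -0.1489, 0.0319]
tcp_rot: [2.082, 2.352, 0.0]
wrist_force: [0.6, -3.4, 1.1]
width: 0.0
grip_force: 1.5
```

Call:
carry_out --series "0 0.0005 0 0;0 0.0005 0 0"

```text
time: 27.15
tool_pos: [0.6535, -0.1487, 0.032]
tcp_rot: [2.081, 2.352, -0.001]
wrist_force: [0.8, -6.6, 0.8]
width: 0.004
grip_force: 3.4
```

Call:
carry_out --series "0 0.0005 0 0;0 0.0005 0 0"

```text
time: 27.4
tool_pos: [0.6535, -0.1486, 0.032]
tcp_rot: [2.08, 2.351, -0.003]
wrist_force: [0.4, -9.9, 1.4]
width: 0.003
grip_force: 4.7
```

Call:
carry_out --series "0 0.0005 0 0;0 0.0005 0 0"

```text
time: 27.65
tool_pos: [0.6535, -0.1485, 0.0321]
tcp_rot: [2.079, 2.351, -0.004]
wrist_force: [0.4, -12.0, 0.4]
width: 0.004
grip_force: 6.0
```

Call:
carry_out --series "0 0 0 0;0 0 0 0;0 0 0 0"

```text
time: 28.02
tool_pos: [0.6535, -0.1485, 0.032]
tcp_rot: [2.08, 2.351, -0.004]
wrist_force: [1.5, -10.6, 0.7]
width: 0.002
grip_force: 5.6
```

Call:
carry_out --series "0 -0.001 0 0;0 -0.001 0 0;0.0002 -0.002 0 0;0.001 -0.01 0 0;0.001 -0.01 0 0;0 0 0 0;0 0 0.05 0;0 0 0.06 0;0.01 -0.06 0 0;0.01 -0.06 0 0;-0.05 -0.06 0 0;-0.05 -0.06 0 0;-0.05 -0.06 0 0;0 0 0 0;0 0 0 0;0 0 0 0"

```text
time: 30.02
tool_pos: [0.5566, -0.4326, 0.1418]
tcp_rot: [-2.081, -2.354, -0.001]
wrist_force: [-0.3, 0.3, 0.3]
width: -0.001
grip_force: 0.0
```

```bash
python3 - <<'E'
from h import *
from le import edge
np.set_printoptions(precision=1,suppress=True)
p=np.mean([eyes.read_camera("top")[0] for _ in range(3)],0).astype(np.uint8)
print(edge(cv2.cvtColor(p,cv2.COLOR_BGR2GRAY)))
for n in("tray","jaw"): print(n,[r["rect"] for r in spot_in("top",n)][:3])
# exp. projections of tray rect if seated at centre (-4,0), and jaw nose at y=-55
for nm,f,z in(("tray",[[51,55],[51,-55],[-59,-55],[-59,55]],.026),("jaw",[[47,-55],[23,-55],[23,-89],[47,-89]],.028)):
    q=proj("top",np.c_[f2w(np.array(f)/1000),[z]*4]); print(nm,(q.min(0)+q.max(0))/2,np.ptp(q,axis=0), (q-[255,160])*5)
s=bot.read_state();print(s["time"],s["tool_pos"],s["wrist_force"])
cv2.imwrite("pics/t9.png",cv2.resize(p[160:290,255:415],None,fx=5,fy=5,interpolation=cv2.INTER_CUBIC))
E
```

```text
(np.float64(-0.17), 'left edge y at x=35: 55.4, x=-20: 55.6', 32)
tray [[225.5, 181.4, 49.8, 55.1], [321.1, 222.5, 57.1, 57.2]]
jaw [[351.0, 198.3, 14.6, 15.7]]
tray [321.2 220.5] [54.8 53.4] [[194.  190.5]
 [442.6 169.2]
 [467.9 413.9]
 [215.2 436.3]]
jaw [352. 200.] [16.5 11.9] [[443.8 176.8]
 [449.3 229.6]
 [526.3 223. ]
 [520.5 170.2]]
30.275 [ 0.6 -0.4  0.1] [-1.   0.3  0.3]
```

View pics/t9.png

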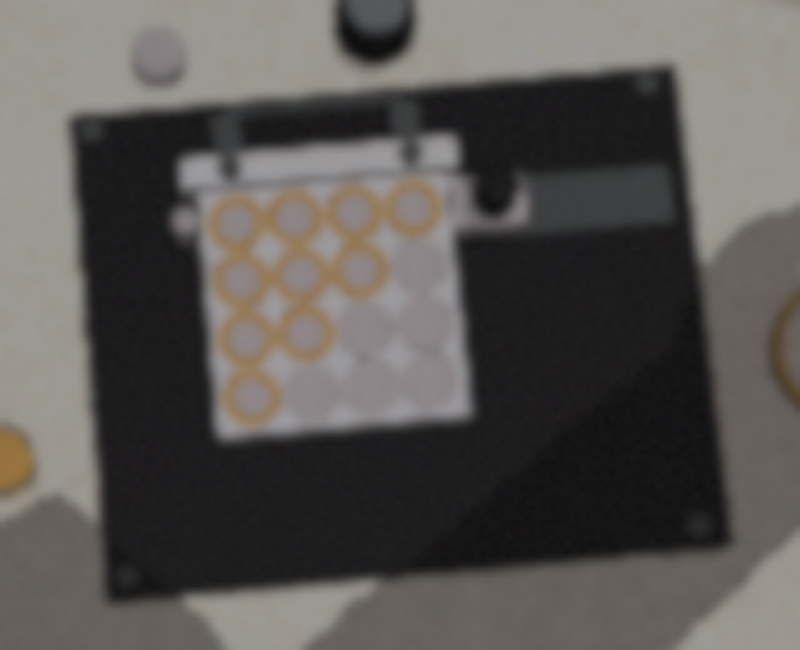

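The tray is square (-0.2°) and flush on the bar. Its left edge is at the peg (crop 185,220), and the jaw bears on its right edge (455,205).

```bash
python3 -c "
from workcell import bot
print(bot.finish_job())"
```

```text
the job is handed in; nothing more can be done
None
```

The job is handed in: the tray was pressed flush against the fence with about 11 N, the jaw then pushed home with 12 N (about 9 N on the tray after jaw friction), and the last picture shows it square to the fence and held between jaw and peg; the judge's result was not shown.

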